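Shoot the barrel bolt of a hatch on the repair bench

ROBOT

A 6-joint arm with a two-finger parallel gripper is mounted at the origin on the work surface. World frame = base frame: x ahead of the robot, y to its left, z up, the work surface at z = 0. Lengths are in mm, angles in rad, forces in N, time in s.
With the tool pointing down it reaches from about 325 to 750 mm from the base axis. Payload 7.6 kg.
Tool frame: the origin (TCP) lies midway between the tips of the shut fingers; the grasp point (between the pads) lies 19 mm behind it; z points along the fingers, y is the line along which they close (so a half turn about z gives the same grasp; the last joint's range is limited). The gripper opens to 85 mm and grips with 20 to 120 N. Pads are 22 mm wide; open, the fingers measure 114 mm over their backs; the gripper's body (76 mm by 85 mm) begins 54 mm behind the grasp point. The pads swing forward as they close: fully open they stand 13 mm farther back than shut.
Start: joints at [1.082, 0.052, 1.401, -0, 1.689, -0.07], TCP at [213.485, 479.656, 231.323] pointing down, gripper open.
Joint ranges: [-2.9, 2.9], [-0.91, 2.17], [0.12, 2.37], [-1.06, 4.2], [0.26, 2.73], [-2.93, 2.93]. Speed limits (rad/s): [2.57, 2.57, 3.01, 3.14, 3.14, 3.14].

INTERFACE

Orientations are given as a unit quaternion [w, x, y, z].
In Python, from rig import env gives the robot as it stands. The module is installed in compiled form; this text tells all that it offers. Calls block until the motion is done:
- env.move_ptp(position, orientation): joint-space move of the TCP to a pose.
- env.movel(position, attitude=None, rate=150, force_limit=None): straight line of the TCP; attitude=None keeps the orientation; rate is the mean speed in mm/s. With force_limit (N) it stops when the force on the tool has changed by that much, and returns True; else False.
- env.movej(angles): joint-space move.
- env.move_gripper(opening): finger opening in mm; the grip force is fixed at half the most; returns when the fingers have stopped.
- env.wait(seconds).
- env.ik(position, orientation): joint angles nearest the present ones, or None.
- env.read_state(): the state.
- env.read_camera(name): name is "side" or "top" or "wrist"; returns (picture, depth): 384x512x3 uint8, red, green, blue; 384x512 float32, mm along the optical axis (not along the pixel's ray), 0 where there is no reading.
- env.camera_info(name): a dict with "intrinsics" (3x3 intrinsics, pixels), "eye" and "attitude" of the camera in the world. Camera axes: x right, y up, looking along -z (the intrinsics and any distortion apply to the point x, -y, -z); pixel columns grow to the right and rows downward; lengths in mm; the calibration is good to about 2 mm. A picture is of the moment at which its call begins: read the wrist's pose just before it. camera_info takes no time and is no camera call; for the wrist camera it gives the pose at the moment of the call.
A pose or a line that the arm cannot do raises env.PlanningError and nothing moves.
- env.finish_job(): hands the job in; it is judged then, once.
The state is a dict: "time_s": time; "q": joint angles; "joint_velocities": joint speeds; "joint_torque": joint torques, N m; "tcp_pos": TCP position; "tcp_rot": TCP orientation; "ft_force": force on the tool from outside, world axes, zero at the start; "moment": the same for the moment, N m; "opening": finger opening in mm; "grip_force": force on a finger pad.
Only numpy, scipy, OpenCV 4.12 (cv2) and the standard library are available. Lean on these libraries where they do the work, as an engineer would, in place of code of your own. Each camera call takes 0.05 s, during which the arm holds its last target. There are 200 camera calls.

TASK

Bolt the two hatch leaves together: lift the handle of the barrel bolt out of its notch, slide the bolt into the keeper on the narrow leaf, feel for the other notch and press the handle fully down into it, then let go. Work gently: never let anything bear on the notched guide plate with more than 20 N, and leave the putty knife and the tape roll where they lie.

Things in the scene. Friction and masses are not known exactly. Their poses are not given: they have to be found in the camera images.
- hatch: Two white glazed hatch leaves fixed flat on the bench, a wide and a narrow one side by side, 34 mm thick. Frame: x away from the bolt's handle, y the way the bolt is shot (wide to narrow leaf), z up. Origin on the bench below the bolt's axis, level with the middle of the near notch. Leaves span x -85 to 175, y -150 to 255 mm. The bolt's axis runs along y at x = 0, 58 mm above the bench.
- guide: Steel ironwork fixed on the hatch, same origin and axes: saddles round the rod (30 mm wide, top z 71 mm, at y -30 and 70 mm) and, beside the rod, an upright notched comb plate 8 mm thick (x -30 to -22, y -14 to 106 mm) that the handle's stalk crosses. It may bear at most 20 N: a push on the knob square to the handle bears on its edge with 2.1 times the push, less 2 N for the stiff hinge.
- near_notch (a point): Middle of the mouth of the near notch of the comb plate, where the handle starts, at y = 0. The plate's edge is level, 72 mm above the bench; the 2 notches are 11 mm wide, 18 mm deep. Behind this notch (y -14 to -5.5 mm) the plate is 88 mm high. The far notch is adjustable: its middle is anywhere from 38 to 62 mm along +y, not measured: see or feel for it. The edge goes on level past it.
- keeper (a point): Middle, on the bolt's axis, of the keeper: the steel saddle on the narrow leaf, 22 mm long, top 71 mm above the bench, at y = 140 mm of the hatch, into which the rod is shot.
- bolt (a joint): How far the rod has been shot along the hatch's +y, m: 0 with the handle in the middle of the near notch (play 1.5 mm each way), travel ends at 0.076. Dark steel rod, 16 mm diameter, 138 mm long; the tip starts at y = 98 mm. It slides with about 3.5 N and stays where it is left.
- handle (a joint): Handle angle about the bolt's axis, rad: 0 is fully down in a notch, pointing to the hatch's -x, sloping 0.2 rad up; it grows as the handle is lifted, to 1.6. On the plate's level edge it reads 0.52, pressed hard 0.43 (the edge gives); clear above 0.57. Stiff: about 2 N at the knob turns it (4 to 5 N felt when pinched) and it stays where left: it must be pushed into a notch; feel with 7 to 9 N.
- knob (a point): Centre of the dark steel knob, a flat-ended cylinder 22 mm in diameter and 20 mm long along the hatch y, 62 mm from the bolt's axis, at the end of the handle's round 8 mm stalk. Fully down it is 61 mm to the -x side of the axis and 70 mm above the bench. Nothing stands within 35 mm of it in y.
- putty_knife: Bystander: putty knife 170 mm long, lying loose along the far rail of the leaves (x about 150 mm); origin on its underside.
- tape_roll: Bystander: roll of paper tape, 72 mm diameter, 18 mm high, lying loose on the narrow leaf's near rail; origin in the middle of its underside.

How it is judged (in metres and radians):
On the way, in this order (a step that is already met when the one before it is completed fails the run):
1. the handle is lifted clear of the near notch, the bolt not yet slid (value of joint handle above 0.5 rad and value of joint bolt below 0.02 m), for 0.05 s.
2. the bolt is slid across with the handle up (value of joint handle above 0.4 rad and value of joint bolt above 0.028 m), for 0.05 s.
At the end, for the whole second after the job is handed in: The bolt is shot (more than 34 mm along) into the keeper and its handle is down in the far notch, within 0.12 rad of fully down, at rest (value of joint bolt above 0.034 m and value of joint handle below 0.12 rad and velocity of joint bolt below 0.005 m/s and velocity of joint handle below 0.05 rad/s); the robot touches nothing.
It fails at once if something bears on the notched guide plate with more than 20 N (contact force between guide and anything else above 20 N).
It fails at once if the putty knife is moved by more than 30 mm (distance of putty_knife from where it was at the start of the episode above 0.03 m).
It fails at once if the tape roll is moved by more than 30 mm (distance of tape_roll from where it was at the start of the episode above 0.03 m).
It also fails if it takes over 72 s, if anything falls off the work surface, if the arm or the gripper's body presses on something with over 40 N, if the wrist force passes 120 N, or if a joint passes its speed limit or range.

## Working session

There is one attempt and no reset: what is moved stays moved. The work goes in short steps, each a Python script; the robot and the scene stay as the last script left them, time stands still between calls to the robot, and variables do not carry over. Pictures are saved under pics/ and viewed, at most 10 in all, crops included, and the job is handed in when it is done.

```bash
mkdir -p pics; cat > h.py <<'E'
import numpy as np, cv2
from rig import env
from scipy.spatial.transform import Rotation as R
def rot(q): return R.from_quat([q[1],q[2],q[3],q[0]])
def quat(r):
    x,y,z,w=r.as_quat(); return [w,x,y,z]
def shot(name,fn):
    i=env.camera_info(name); p,d=env.read_camera(name)
    cv2.imwrite(fn,p[:,:,::-1]); np.savez(fn[:-3]+'npz',d=d,K=i['intrinsics'],eye=i['eye'],att=np.array(i['attitude']),p=p)
    return i
def px(fn,u,v,z=None,win=1):
    f=np.load(fn); K=f['K']; d=f['d'][v-win:v+win+1,u-win:u+win+1]; d=np.median(d[d>0]) if (d>0).any() else np.nan
    a=f['att']; M=rot(a).as_matrix() if a.size==4 else a
    ray=M@np.array([(u-K[0,2])/K[0,0],-(v-K[1,2])/K[1,1],-1])
    if z is not None: d=(z-f['eye'][2])/ray[2]
    return f['eye']+d*ray
E
python3 - <<'E'
from h import *
for n in ('top','side'):
    i=shot(n,f'pics/{n}1.png'); print(n,i)
print(env.read_state())
E
```

```text
top {'intrinsics': array([[350.38173397,   0.        , 251.64874821],
       [  0.        , 350.38173397, 195.27998663],
       [  0.        ,   0.        ,   1.        ]]), 'eye': array([519.80021935,  68.06784015, 829.00576855]), 'attitude': array([-0.70272571, -0.04290848,  0.04666326,  0.70863106])}
side {'intrinsics': array([[457.48932272,   0.        , 258.57303645],
       [  0.        , 457.48932272, 195.29860856],
       [  0.        ,   0.        ,   1.        ]]), 'eye': array([ 327.30226295, -689.81109739,  508.62533058]), 'attitude': array([ 0.84507447,  0.50599241, -0.0975757 , -0.14247737])}
{'time_s': 0.1, 'q': array([ 1.08166383e+00,  5.27759148e-02,  1.40161597e+00, -2.63940730e-05,
        1.68857382e+00, -7.02796640e-02]), 'joint_velocities': array([ 0.00177948, -0.00062156, -0.002654  , -0.0003643 , -0.00210246,
        0.00033642]), 'joint_torque': array([ 1.06053241e-03, -3.82579565e+01, -3.60985816e+01, -8.68392999e-05,
        4.67903330e-03, -5.73402872e-05]), 'tcp_pos': array([213.37807408, 479.39821666, 230.55916652]), 'tcp_rot': array([-1.76933812e-04,  2.07900343e-01,  9.78149772e-01, -6.63462670e-04]), 'ft_force': array([-0.53633061,  0.94116992, -0.18095525]), 'moment': array([ 0.00417725, -0.01455195, -0.02074872]), 'grip_force': 0.0, 'opening': 85.46441279002494}
```

View pics/top1.png

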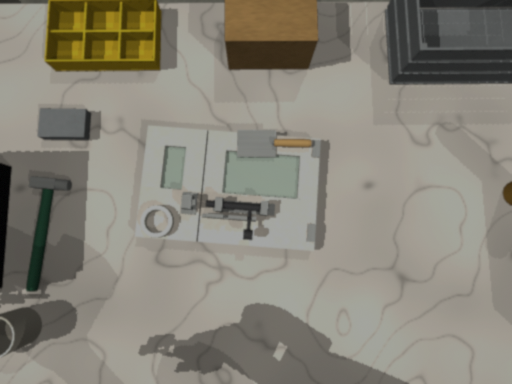

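View pics/side1.png

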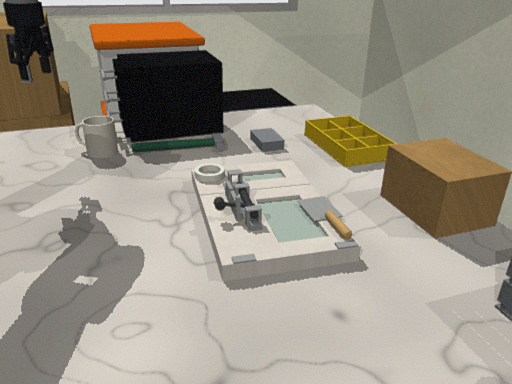

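The top picture shows the leaves with corners at about (148,126), (136,245), (317,249), (324,139), and the knob at (248,234). The keeper is at (188,201) and the tape roll at (158,220). The side picture agrees: the handle is toward the robot and +y runs left in the top view.

```bash
python3 - <<'E'
from h import *
f='pics/top1.npz'
for n,u,v,z in [('c++',148,126,34),('c-+',136,245,34),('c--',317,249,34),('c+-',324,139,34),('knob',248,234,80),('keep',188,201,71),('saddle',265,208,71),('s2',219,205,71)]:
    print(n,px(f,u,v,z).round(1),px(f,u,v).round(1))
im=cv2.imread('pics/top1.png')[115:260,125:335]; cv2.imwrite('pics/top1c.png',cv2.resize(im,None,fx=3.8,fy=3.8,interpolation=cv2.INTER_CUBIC))
E
```

```text
c++ [786.7 304.8  34. ] [ 7.981e+02  3.150e+02 -1.000e-01]
c-+ [510.8 323.8  34. ] [5.104e+02 3.347e+02 2.000e-01]
c-- [498.3 -82.3  34. ] [ 4.974e+02 -8.870e+01  1.000e-01]
c+- [ 752.4 -106.9   34. ] [ 7.623e+02 -1.143e+02  1.000e-01]
knob [532.4  72.1  80. ] [532.3  72.1  81.3]
keep [605.  202.1  71. ] [604.9 202.   71.6]
saddle [588.3  34.9  71. ] [588.3  34.9  71.5]
s2 [595.7 134.7  71. ] [595.5 134.6  72.4]
```

View pics/top1c.png

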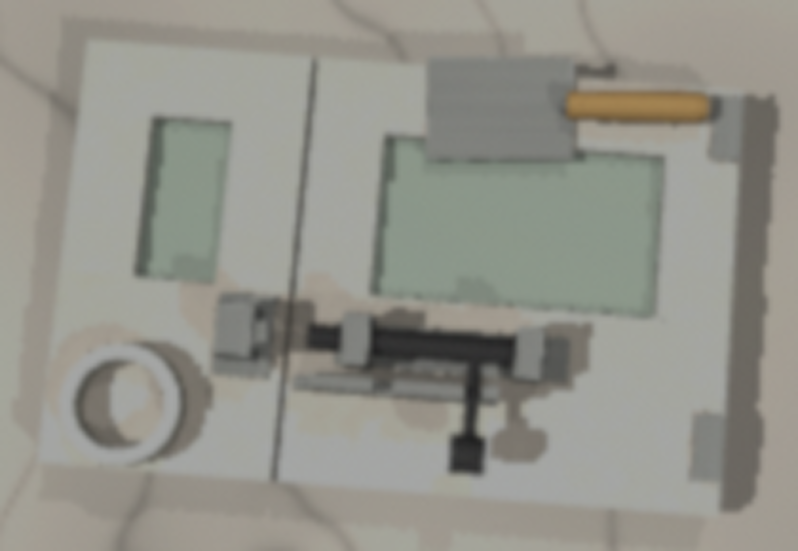

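```bash
cat >> h.py <<'E'
def fit(H,W):
    H,W=np.array(H,float),np.array(W,float); h,w=H-H.mean(0),W-W.mean(0)
    a=np.arctan2((h[:,0]*w[:,1]-h[:,1]*w[:,0]).sum(),(h*w).sum())
    c,s=np.cos(a),np.sin(a); M=np.array([[c,-s],[s,c]]); return a,M,W.mean(0)-M@H.mean(0)
E
python3 - <<'E'
from h import *
f='pics/top1.npz'
L=[(85,40,34,175,255),(40,462,34,-85,255),(722,512,34,-85,-150),(745,95,34,175,-150),(530,353,71,0,-30),(357,338,71,0,70),(237,328,71,0,140),(467,455,80,-61,0)]
W=[px(f,round(125+u/3.8),round(115+v/3.8),z)[:2] for u,v,z,_,_ in L]; H=[l[3:] for l in L]
a,M,t=fit(H,W); print(a,t); print((np.array(W)-(np.array(H)@M.T+t)).round(1))
print('notch',M.T@(px(f,226,215,72)[:2]-t))
# look from above knob/comb, tool y along hatch y
r=R.from_euler('z',a)*R.from_matrix(np.array([[-1,0,0],[0,1,0],[0,0,-1]]))
for rr in (r,r*R.from_euler('z',np.pi)):
    p=M@np.array([-100,25])+t; q=env.ik([*p,260],quat(rr)); print(q)
i=env.camera_info('wrist'); s=env.read_state()
T=rot(s['tcp_rot']); print('cam in tcp',T.inv().apply(i['eye']-s['tcp_pos']),(T.inv()*rot(i['attitude'])).as_matrix().round(2),i['intrinsics'])
E
```

```text
-0.08460019259723506 [591.4144784   65.46428098]
[[-0.6  2.4]
 [ 0.3 -2.4]
 [ 2.1 -0.9]
 [-3.1 -1. ]
 [-0.6  1.5]
 [ 0.5 -0.5]
 [ 1.7 -0.7]
 [-0.4  1.5]]
notch [-22.18039722  52.28627794]
[ 1.24161528e-01 -1.36502036e-02  1.41079959e+00 -4.44089210e-16
  1.74444327e+00 -1.36203461e+00]
[ 1.24161528e-01 -1.36502036e-02  1.41079959e+00 -4.44089210e-16
  1.74444327e+00  1.77955805e+00]
cam in tcp [  80.82392955   -0.19391961 -142.33113722] [[ 0.    0.95  0.32]
 [ 1.    0.   -0.  ]
 [-0.    0.32 -0.95]] [[310.63308627   0.         253.36370938]
 [  0.         310.63308627 194.39061581]
 [  0.           0.           1.        ]]
```

```bash
cat >> h.py <<'E'
a,t=-0.0846,np.array([591.4,65.5])
def setup(a_,t_):
    global a,t,M,Q; a,t=a_,np.array(t_); c,s=np.cos(a),np.sin(a); M=np.array([[c,-s],[s,c]])
    Q=quat(R.from_euler('z',a)*R.from_matrix(np.diag([-1.,1,-1])))
setup(a,t)
def W(x,y,z): return [*(M@np.array([x,y])+t),z]
def Hh(p): return np.array([*(M.T@(np.array(p)[:2]-t)),p[2]])
E
python3 - <<'E'
from h import *
env.move_ptp(W(-75,25,150),Q); shot('wrist','pics/w1.png'); s=env.read_state(); print(s['time_s'],s['ft_force'])
im=cv2.imread('pics/w1.png'); cv2.imwrite('pics/w1b.png',cv2.resize(im,(800,600),interpolation=cv2.INTER_CUBIC))
E
```

```text
1.9583 [0.05967313 0.30016406 0.52561003]
```

View pics/w1b.png

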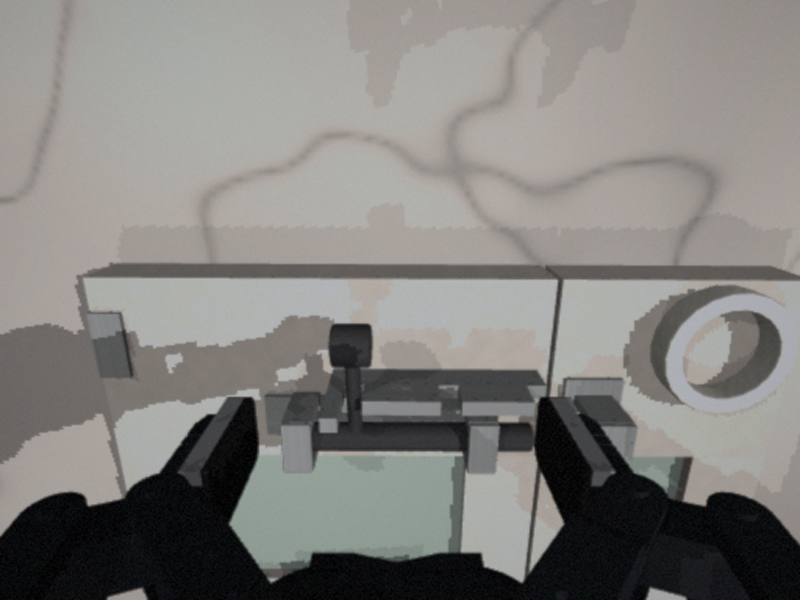

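The wrist picture (800×600) shows the knob at (351,345), with sides at 330 and 372. The plate's level edge runs along v≈408, and the far notch gap is at u≈441–461. The saddles are at (298,445) and (482,447).

```bash
python3 - <<'E'
from h import *
f='pics/w1.npz'; k=1.5625
for n,u,v,z in [('knobtop',351,352,81),('knobL',330,352,81),('knobR',372,352,81),('nL',441,408,72),('nR',461,408,72),('near R',362,408,72),('end',545,408,72),('saddle',298,434,71),('saddle2',483,434,71)]:
    print(n,Hh(px(f,round(u/k),round(v/k),z)).round(1),Hh(px(f,round(u/k),round(v/k))).round(1))
im=cv2.imread('pics/w1.png')[195:310,160:400]; cv2.imwrite('pics/w1c.png',cv2.resize(im,None,fx=3.3,fy=3.3,interpolation=cv2.INTER_CUBIC))
E
```

```text
knobtop [-61.6   4.6  81. ] [-61.6   4.6  81.2]
knobL [-61.5  -5.8  81. ] [-61.2  -5.9  80.3]
knobR [-61.6  14.3  81. ] [-40.9  11.8  34.9]
nL [-25.9  48.8  72. ] [-5.3 52.5 37.1]
nR [-25.9  59.3  72. ] [-24.4  59.7  69.5]
near R [-25.9   8.5  72. ] [-25.3   8.4  71. ]
end [-25.9 102.8  72. ] [-84.   68.3 170.3]
saddle [ -9.4 -25.8  71. ] [ -9.4 -25.8  71. ]
saddle2 [-9.4 71.7 71. ] [-9.4 71.7 71. ]
```

View pics/w1c.png

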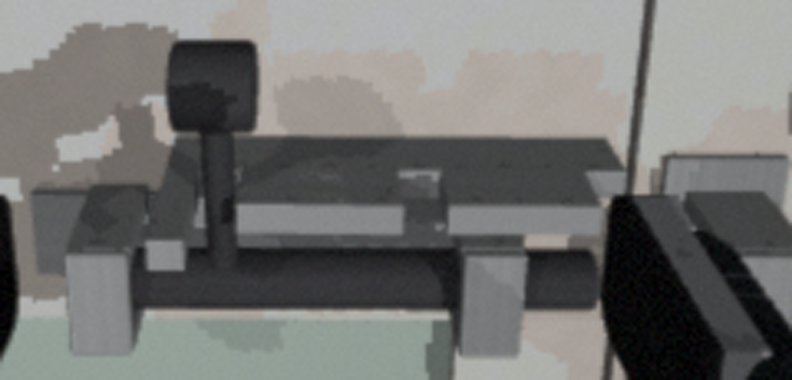

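```bash
cat >> h.py <<'E'
def st():
    s=env.read_state(); return Hh(s['tcp_pos']), np.array([*(M.T@s['ft_force'][:2]),s['ft_force'][2]]), s
def go(x,y,z,rate=40,fl=None): return env.movel(W(x,y,z),rate=rate,force_limit=fl)
E
python3 - <<'E'
from h import *
env.move_gripper(40); s=st()[2]; print(s['opening'])
go(-64,4,110,100); print(go(-64,4,56,40,5))
p,f,s=st(); print(p.round(1),f.round(2))
ys=[]
for y in (16,-8):
    hit=go(-64,y,56,10,2.2); p,f,s=st(); print(hit,p.round(2),f.round(2)); ys.append(p[1])
    go(-64,4,56,30)
print(np.mean(ys),np.ptp(ys),st()[2]['time_s'],s['opening'])
E
```

```text
40.0191255939935
False
[-63.8   4.   56.3] [0.29 0.69 0.56]
True [-64.34  13.51  55.5 ] [ 0.56  0.55 -1.07]
True [-64.27  -6.59  55.6 ] [0.43 1.65 0.46]
3.4629433675921515 20.098460977168433 7.4667 39.91311474019572
```

```bash
python3 - <<'E'
from h import *
go(-64,3.45,56,20)
for o in (23,21,15):
    env.move_gripper(o); p,f,s=st(); print(p.round(2),f.round(2),round(s['opening'],2),s['grip_force'],s['time_s'])
E
```

```text
[-64.01   3.42  55.99] [-0.62  0.58  0.  ] 22.81 0.0 8.025
[-64.     3.46  56.01] [ 0.32 -0.16  0.47] 21.3 0.0 8.2417
[-64.02   3.43  56.04] [-1.06 -0.8   1.75] 18.78 60.230398178100586 8.4583
```

```bash
cat >> h.py <<'E'
def kpos(h,y,x0=-64.0,z0=56.0):
    k=lambda h:np.array([-62*np.cos(.2+h),62*np.sin(.2+h)])
    d=k(h)-k(0); return x0+d[0],y,z0+d[1]
E
python3 - <<'E'
from h import *
for h in np.arange(.08,.73,.08):
    go(*kpos(h,3.45),40); p,f,s=st(); print(round(h,2),p.round(1),f.round(1),s['grip_force'].__round__(1))
shot('wrist','pics/w2.png'); print(s['time_s'])
E
```

```text
0.08 [-63.2   3.4  60.2] [ 2.7  0.2 -7.4] 59.5
0.16 [-61.7   3.4  65. ] [ 1.7  0.6 -9. ] 59.2
0.24 [-59.6   3.4  70.1] [ 0.9 -1.  -9.5] 59.2
0.32 [-57.    3.4  74.9] [-0.6 -0.1 -6.4] 59.4
0.4 [-54.3   3.4  79.1] [-2.1 -0.4 -6.7] 59.4
0.48 [-51.3   3.4  83. ] [-2.9 -1.5 -7.2] 59.4
0.56 [-47.9   3.4  86.8] [-3.1 -1.2 -7. ] 59.2
0.64 [-44.3   3.4  90.2] [-2.9 -2.4 -6.1] 59.2
0.72 [-40.5   3.4  93.2] [-3.3 -1.  -6.6] 59.3
10.9333
```

View pics/w2.png

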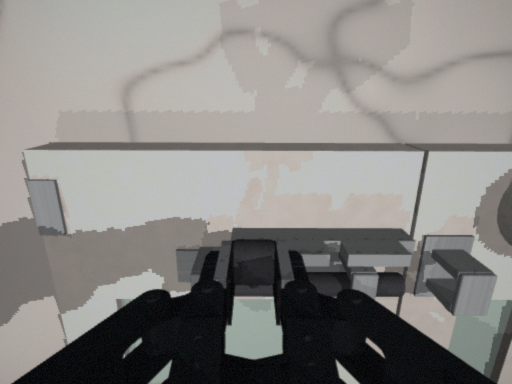

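Knob held and lifted; the far notch is visible at about (334,250), still ahead of the stalk. Next I slide the bolt and probe.

```bash
cat > probe.py <<'E'
from h import *
import sys
Y0=3.45
def push(f,h):  # push on knob square to the handle (downwards), N
    return f[0]*-np.sin(.2+h)*-1*-1 + f[2]*np.cos(.2+h)
def probe(b,hend=.46,lim=9.5,h0=.62,step=.03):
    go(*kpos(.66,Y0+b),40)
    out=[]
    h=h0
    while h>=hend-1e-6:
        go(*kpos(h,Y0+b),25); f=np.mean([st()[1] for _ in range(1)],0); p=st()[0]
        P=push(f,h); out.append((round(h,2),round(P,1),round(f[1],1),round(p[2]-kpos(h,0)[2],1)))
        if P>lim: break
        h-=step
    print(b,out,round(st()[2]['time_s'],1)); return P
E
python3 - <<'E'
from probe import *
for b in (10,20,30,40,52):
    go(*kpos(.72,Y0+b),60); p,f,s=st(); print(b,p.round(1),f.round(1))
probe(52)
E
```

```text
10 [-40.6  14.   93.2] [-1.3  0.9 -7.2]
20 [-40.6  24.   93.2] [ 0.8  0.9 -7.9]
30 [-40.5  34.   93.2] [ 1.4  1.8 -8.5]
40 [-40.6  44.   93.1] [  3.1   1.7 -10. ]
52 [-40.6  56.   93.1] [ 3.5  2.2 -9. ]
52 [(0.62, np.float64(-13.5), np.float64(2.3), np.float64(2.6)), (0.59, np.float64(-11.3), np.float64(1.1), np.float64(3.2)), (0.56, np.float64(-9.3), np.float64(2.0), np.float64(3.7)), (0.53, np.float64(-5.5), np.float64(1.3), np.float64(4.0)), (0.5, np.float64(-3.0), np.float64(1.1), np.float64(4.3)), (0.47, np.float64(1.3), np.float64(0.6), np.float64(4.6))] 14.3
```

```bash
python3 - <<'E'
from probe import *
for i in range(3):
    p,f,s=st(); print(p.round(2),f.round(2),s['moment'].round(2),s['opening'],s['time_s'],kpos(.47,Y0+52)); env.wait(.3)
shot('wrist','pics/w3.png');shot('side','pics/s3.png')
im=np.hstack([cv2.imread('pics/w3.png')[150:384,100:500],cv2.resize(cv2.imread('pics/s3.png')[150:267,160:360],(400,234))]); cv2.imwrite('pics/c3.png',im)
E
```

```text
[-48.39  56.13  86.74] [5.03 0.58 5.64] [-0.02 -1.24  0.08] 18.711452845361208 14.35 (np.float64(-51.83281545845568), 55.45, np.float64(82.1836326869729))
[-48.39  56.15  86.74] [ 4.45 -0.29  4.89] [-0.05 -1.21  0.01] 18.554967247075336 14.65 (np.float64(-51.83281545845568), 55.45, np.float64(82.1836326869729))
[-48.39  56.14  86.74] [ 6.52 -0.49  4.46] [-0.11 -1.21  0.02] 18.51944943013055 14.95 (np.float64(-51.83281545845568), 55.45, np.float64(82.1836326869729))
```

View pics/c3.png

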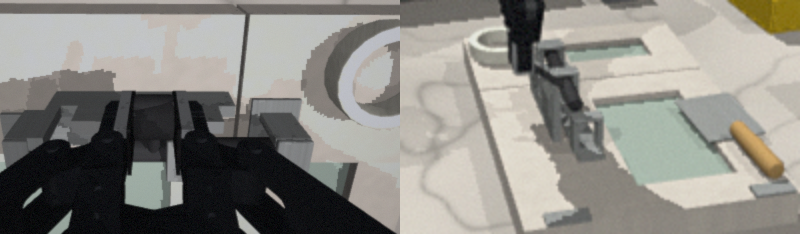

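The arm lags the command by about 5 mm along the arc, at only about 7 N of push. I fix the sign of the push and re-check it in free motion. The wrist crop shows the knob at (153,112) between the fingers and the bolt tip near the keeper.

```bash
python3 - <<'E'
import re
s=open('probe.py').read()
s=re.sub(r"return f\[0\].*","return f[0]*np.sin(.2+h)+f[2]*np.cos(.2+h)",s); open('probe.py','w').write(s)
E
python3 - <<'E'
from probe import *
for h in (.5,.54,.58,.64,.70,.76,.82,.78,.74,.70,.66,.62,.58):
    c=np.array(kpos(h,Y0+52)); go(*c,25); p,f,s=st(); print(h,(p-c).round(2),f.round(1),'P',push(f,h).round(1),s['q'].round(3)[1:3])
E
```

```text
0.5 [2.32 0.65 3.19] [4.6 1.3 6.8] P 8.2 [0.246 1.48 ]
0.54 [0.96 0.61 1.69] [2.8 2.3 6.5] P 6.7 [0.249 1.475]
0.58 [-0.32  0.52  0.38] [-2.3  4.2  5.9] P 2.5 [0.253 1.47 ]
0.64 [-2.34  0.33 -1.35] [-6.7  2.7  2.5] P -3.3 [0.258 1.462]
0.7 [-3.51  0.12 -2.45] [-9.8  2.8  1.5] P -6.8 [0.264 1.453]
0.76 [-4.08  0.07 -2.88] [-11.1   2.6   0.9] P -8.6 [0.269 1.442]
0.82 [-3.73  0.04 -2.83] [-9.8  2.7 -0.3] P -8.5 [0.275 1.43 ]
0.78 [-2.22  0.01 -1.98] [-5.5  2.9 -1.7] P -5.5 [0.271 1.437]
0.74 [-0.65  0.04 -0.92] [-1.2  4.3 -3.7] P -3.1 [0.267 1.443]
0.7 [ 0.81 -0.    0.1 ] [ 3.8  3.2 -3.7] P 0.6 [0.262 1.449]
0.66 [ 2.19 -0.03  1.18] [ 6.8  2.5 -2. ] P 3.8 [0.258 1.454]
0.62 [ 2.76 -0.04  1.9 ] [ 8.2  3.3 -0.3] P 5.8 [0.255 1.46 ]
0.58 [2.86 0.   2.4 ] [7.1 1.6 3.2] P 7.2 [0.252 1.467]
```

```bash
cat >> probe.py <<'E'
from scipy.optimize import brentq
def hact(p): return brentq(lambda h:kpos(h,0)[2]-p[2],-.3,1.2)
def meas(h,n=4):
    F=[];
    for _ in range(n): env.wait(.03); p,f,s=st(); F.append(f)
    f=np.mean(F,0); ha=hact(p); return push(f,ha),ha,f,p,s
def down(b,h,hend,lim=8.8,step=.02):
    out=[]
    while h>hend:
        h-=step; go(*kpos(h,Y0+b),25); P,ha,f,p,s=meas(h); out.append('%.2f:%.3f P%.1f y%.1f'%(h,ha,P,f[1]))
        if P>lim: break
    print(b,out,'t',round(s['time_s'],1)); return h,ha,P
E
python3 - <<'E'
from probe import *
print(down(52,.58,.38))
E
```

```text
52 ['0.56:0.623 P7.5 y2.0', '0.54:0.604 P7.9 y1.8', '0.52:0.590 P7.8 y2.1', '0.50:0.574 P8.4 y1.8', '0.48:0.553 P8.4 y1.3', '0.46:0.537 P8.7 y1.0', '0.44:0.515 P8.5 y1.3', '0.42:0.493 P8.9 y1.6'] t 21.9
(0.4199999999999998, 0.49299046957681164, np.float64(8.907131430228574))
```

```bash
python3 - <<'E'
from probe import *
print(down(52,.42,.30,lim=9.6,step=.015))
p,f,s=st(); print(f)
E
```

```text
52 ['0.40:0.479 P8.4 y1.1', '0.39:0.466 P9.5 y0.7', '0.37:0.445 P8.9 y0.9', '0.36:0.431 P8.3 y0.8', '0.34:0.417 P9.3 y1.2', '0.33:0.397 P8.7 y1.0', '0.31:0.382 P8.8 y0.8', '0.30:0.368 P9.3 y0.6'] t 24.9
(0.2999999999999999, 0.3676678798051118, np.float64(9.271473508956962))
[-3.15310659  0.21200957 12.85536022]
```

```bash
python3 - <<'E'
from probe import *
print(down(52,.30,.10,lim=9.9,step=.02))
p,f,s=st(); print(p,f,s['opening'])
shot('wrist','pics/w4.png'); im=cv2.imread('pics/w4.png')[150:384,100:500]; cv2.imwrite('pics/w4c.png',cv2.resize(im,None,fx=2,fy=2))
E
```

```text
52 ['0.28:0.344 P9.0 y0.5', '0.26:0.320 P8.6 y0.6', '0.24:0.297 P8.9 y0.9', '0.22:0.277 P9.1 y0.8', '0.20:0.255 P8.7 y0.5', '0.18:0.232 P8.3 y0.9', '0.16:0.211 P9.2 y1.3', '0.14:0.190 P8.8 y1.0', '0.12:0.168 P8.8 y0.5', '0.10:0.146 P9.0 y1.1'] t 28.8
(0.1, 0.1460394562572745, np.float64(9.034433131620748))
[-61.35000581  55.50347236  64.71133296] [-6.00470093  1.1644079  12.09425662] 18.944481948604054
```

View pics/w4c.png

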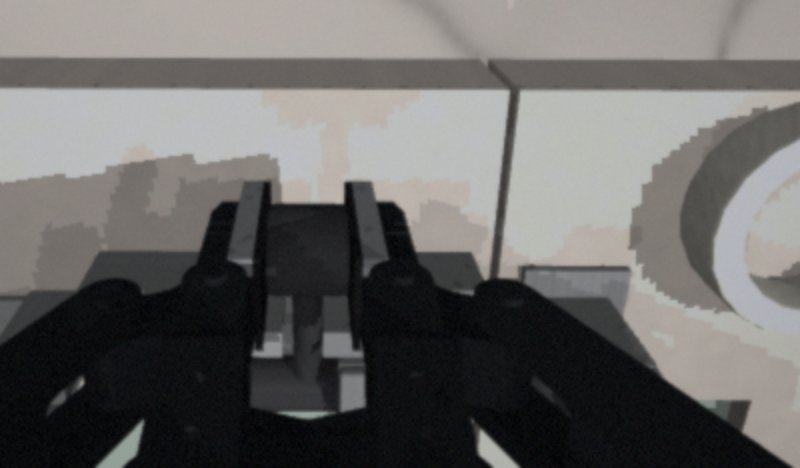

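The stalk at (308,330) sits inside the notch gap (u≈290–325), below the plate's edge. I press on down to the bottom.

```bash
python3 - <<'E'
from probe import *
print(down(52,.10,-.08,lim=10.0,step=.015))
p,f,s=st(); print(p,f,s['opening'])
E
```

```text
52 ['0.09:0.129 P9.2 y1.1', '0.07:0.114 P9.2 y1.3', '0.06:0.099 P9.4 y1.1', '0.04:0.084 P9.8 y0.9', '0.03:0.068 P9.6 y1.2', '0.01:0.051 P9.4 y0.9', '-0.00:0.035 P9.1 y0.6', '-0.02:0.019 P9.0 y1.2', '-0.03:0.005 P10.0 y1.1', '-0.05:0.002 P14.6 y0.4'] t 32.6
(-0.04999999999999999, 0.0023554035593578715, np.float64(14.590610263952426))
[-63.62825214  55.57615121  56.14308974] [-9.36894985  0.33877277 16.55341015] 19.041560485771782
```

```bash
python3 - <<'E'
from probe import *
for h in (-.03,-.01):
    go(*kpos(h,Y0+52),25); print(h,meas(h)[:3])
env.move_gripper(40); print(st()[:2])
x,y,z=kpos(0,Y0+52); go(x-2,y,120,50); go(-120,y-20,200,120)
shot('wrist','pics/w5.png'); shot('side','pics/s5.png'); p,f,s=st(); print(f,s['time_s'])
d=cv2.resize(cv2.imread('pics/s5.png')[150:267,160:360],(400,234)); im=np.hstack([cv2.resize(cv2.imread('pics/w5.png')[160:336,150:450],(400,234)),d]); cv2.imwrite('pics/c5.png',im)
E
```

```text
-0.03 (np.float64(8.856515531453471), 0.0075179751687104, array([-6.97566491,  1.02590552, 10.51941492]))
-0.01 (np.float64(6.544111823648352), 0.014317094757399652, array([-4.41098184,  1.13137178,  7.657428  ]))
(array([-64.17080711,  55.12553316,  55.093514  ]), array([-0.55479863,  0.01864285,  0.70468252]))
[-0.7610122  -0.14776476 -0.18875135] 36.275
```

View pics/c5.png

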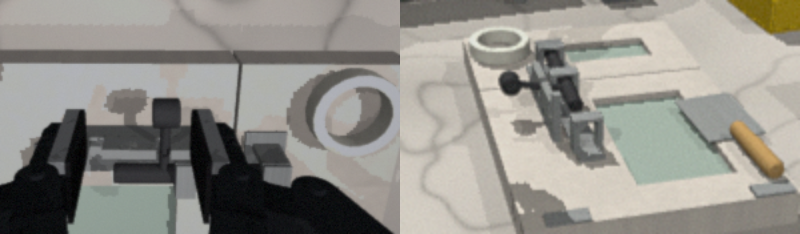

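The knob at (166,112) is down, with the stalk in the far notch and the bolt in the keeper. I check its height by depth, then hand in.

```bash
python3 - <<'E'
from h import *
for v in range(234,254,4): print(Hh(px('pics/w5.npz',274,v)).round(1))
z=Hh(px('pics/w5.npz',274,246))[2]
if z<84: print(env.finish_job())
E
```

```text
[-70.9  55.1  69.8]
[-69.9  54.7  76.4]
[-67.   54.6  78.8]
[-63.8  54.6  80.8]
[-59.7  54.7  80.9]
the job is handed in; nothing more can be done
None
```

The bolt is shot about 51 mm into the keeper and the handle is pressed to the bottom of the far notch. I let go and handed the job in at about 36 s, with the putty knife and tape roll untouched. The last press at the notch bottom read 14.6 N at the knob; if the comb plate took all of it, that would pass 20 N, and no verdict was returned.

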